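Gauge the saddle bars

TASK

Sort the two square brass saddle bars by length with the gauge. Post the one that fits through the slot in the steel gauge plate, flat, so that it falls into the box beneath; put the other, which is too long for the slot, flat on the floor of the open green-lined tray.

Things in the scene. Friction and masses are not known exactly. Their poses are not given: they have to be found in the camera images.
- short_bar_centre (a point): Centre (half-way up) of the short brass saddle bar, a loose square bar 75 mm long and 14 x 14 mm in section, about 0.13 kg, lying flat on the table. Its x axis runs along its length; at the start its z axis points up and the point is 7 mm above the table. The slot lets it through lying flat.
- long_bar_centre (a point): Centre (half-way up) of the long brass saddle bar, a loose square bar 135 mm long and 14 x 14 mm in section, about 0.22 kg, lying flat on the table. Its x axis runs along its length; at the start its z axis points up and the point is 7 mm above the table. It is too long for the slot.
- gauge_slot (a point): Centre of the gauge slot at the top face of the steel plate covering a fixed dark wooden box, 50 mm above the table. z up. Slot: 105 mm along this x axis, 44 mm along y, cut right through the 5 mm plate. Box outside 200 (x) x 130 (y) x 50 mm high with plate; inside, under the plate, 188 x 118 mm, floor 6 mm above the table: a bar released over the slot drops about 40 mm and stays in.
- tray_floor (a point): Centre of the floor of the fixed open wooden tray, green inside; the point is 6 mm above the table. Outside 200 mm along this x axis, 130 mm along y, 40 mm high; walls 6 mm thick; inner floor 188 x 118 mm. z points up.
There are look-alikes about, which are no part of the job. Leave any purple look-alike of the part that bears long_bar_centre alone.

How it is judged (in metres and radians):
At the end, for the whole second after the job is handed in: The short bar lies flat (level within about 10 degrees) in the gauge box, under the plate; the long bar lies flat (within about 10 degrees) in the open tray, its centre less than 20 mm above the floor. Both are released and at rest (x of short_bar_centre in the frame of gauge_slot between -0.094 and 0.094 m and y of short_bar_centre in the frame of gauge_slot between -0.059 and 0.059 m and z of short_bar_centre in the frame of gauge_slot between -0.05 and -0.025 m and angle between short_bar_centre's own x axis and vertical between 1.4 and 1.74 rad and x of long_bar_centre in the frame of tray_floor between -0.094 and 0.094 m and y of long_bar_centre in the frame of tray_floor between -0.059 and 0.059 m and z of long_bar_centre in the frame of tray_floor between 0 and 0.02 m and angle between long_bar_centre's own x axis and vertical between 1.4 and 1.74 rad and linear speed of each of short_bar, long_bar below 0.02 m/s and contact force between the fingers and short_bar below 0.1 N and contact force between the fingers and long_bar below 0.1 N); the robot touches nothing.
It also fails if it takes over 56 s, if anything falls off the work surface, if the arm or the gripper's body presses on something with over 40 N, if the wrist force passes 120 N, or if a joint passes its speed limit or range.

ROBOT

A 6-joint arm with a two-finger parallel gripper is mounted at the origin on the work surface. World frame = base frame: x ahead of the robot, y to its left, z up, the work surface at z = 0. Lengths are in m, angles in degrees, forces in N, time in s.
With the tool pointing down it reaches from about 0.35 to 0.8 m from the base axis. Payload 7.3 kg.
Tool frame: the origin (TCP) lies where the fingers leave the gripper's body, on its centre line; the fingertips stand bot.tip_reach ahead of it and the grasp point (between the pads) lies 54 mm ahead of it (bot.tip_reach is the distance from the TCP to the fingertips, in m); z points along the fingers, y is the line along which they close (so a half turn about z gives the same grasp; the last joint's range is limited). The gripper opens to 85 mm and grips with 20 to 120 N. Pads are 22 mm wide; open, the fingers measure 114 mm over their backs; the gripper's body (76 mm by 85 mm) begins 54 mm behind the grasp point. The pads swing forward as they close: fully open they stand 13 mm farther back than shut.
Start: joints at [65.89, 19.595, 87.324, -0, 73.075, -8.365], TCP at [0.142, 0.505, 0.304] pointing down, gripper open.
Joint ranges: [-145.02, 145.02], [-44.19, 115.74], [2.07, 154.8], [-57.11, 237.11], [16.16, 152.29], [-177.93, 177.93]. Speed limits (degrees/s): [147.25, 147.25, 180, 180, 180, 180].

INTERFACE

Orientations are given as [roll, pitch, yaw] about the fixed x, y, z axes, in that order (R = Rz(yaw) Ry(pitch) Rx(roll)).
In Python, from plant import bot gives the robot as it stands.
- The arm moves only by the tool jog_arm, never from a script. Its argument "commands" is a list of rows, each an object with "turn": the turn, a rotation vector about the tool's x, y, z scaled (see below), a list of three; "slide": the shift along the tool's x, y, z scaled (see below), a list of three; "jaw": the finger opening in mm, from 0 to 85.4. A call has exactly 8 rows; each row is the pose to reach, as a shift and turn from the pose commanded when the call began, along the tool's axes at that moment; what a row does not reach only later rows make up. The controller multiplies each number of a shift by 100 mm and each number of a turn by 0.5 rad. A row lasts 1/10 s, in which the tool goes at most 50 mm and 8.59 degrees, less where a joint would pass 70% of its speed; a pose out of reach is approached as far as the arm can. A call with a number of a shift or a turn outside -1 to 1 is refused whole. A call with a gripper value outside its range is refused whole. The fingers move at their own pace and stop on an object; "force" is the grip in N (left out, the last holds). Time passes only in rows, so rows that repeat a pose let the fingers close, or fill a call up. It gives the time, the measured TCP pose, the force, the opening and the grip force at its end, in the units of the state.
- bot.read_state(): the state, without advancing time (a new reading comes with each control period).
- bot.camera(name): name is "side" or "top"; returns a dict with "pixels" (480x640x3 uint8, red, green, blue), "fx", "fy", "cx", "cy" (pixels), "R" (3x3) and "t" (3): a world point X has camera coordinates R X + t. Camera axes: x right, y down, z forward; pixel columns grow to the right and rows downward; lengths in m; the calibration is good to about 2 mm. A picture is of the moment at which its call begins. There is no depth.
- bot.finish_job(): hands the job in; it is judged then, once.
Trained networks look in a picture, given as the dict that the camera call returned (one of the last four; its "shot" number tells which), for a name from the list of things; names that differ only in an ending like _2 or _b are one class to them, and where a whole thing is asked for, a point or a joint stands for the part that bears it (a point fixed in the world has none). Each returns a list of dicts, best first, with "score" (0 to 1); they miss things now and then, are a little off and sometimes report something else, mostly with a low value. They report only what shows in the picture. A call takes as long as a camera call. They do not tell look-alikes from the thing itself.
- bot.search_frame(picture, thing): "at" ([column, row] in pixels, amid what is visible of it).
- bot.masks_of(picture, thing): "mask" (480x640 bool, what is visible of it) and "at" ([column, row] in pixels, amid what is visible of it).
The state is a dict: "clock": time; "joints": joint angles; "joint_velocities": joint speeds; "tau": joint torques, N m; "tcp_pos": TCP position; "tcp_rot": TCP orientation; "contact_force": force on the tool from outside, world axes, zero at the start; "wrist_torque": the same for the moment, N m; "opening": finger opening in m; "grasp_force": force on a finger pad.
Only numpy, scipy, OpenCV 4.12 (cv2) and the standard library are available. Lean on these libraries where they do the work, as an engineer would, in place of code of your own. Each camera call takes 0.05 s, during which the arm holds its last target. There are 200 camera calls.

## Working session

There is one attempt and no reset: what is moved stays moved. The work goes in short steps, Python scripts to look and compute and a tool call to move; the robot and the scene stay as the last step left them, time stands still between calls to the robot, and variables do not carry over. Pictures are saved under pics/ and viewed, at most 10 in all, crops included, and the job is handed in when it is done.

Besides the shell and the picture viewer there is one more tool, called after "Request:" as name(argument=value, ...), one argument or row to a line, values as JSON. jog_arm: Moves the arm, as the interface text tells. Its arguments: {"type":"object","properties":{"commands":{"type":"array"},"force":{"type":"number"}},"required":["commands"]}

```bash
mkdir -p pics; cat > h.py <<'E'
import numpy as np, cv2
from plant import bot
def ray(p,px,z):
    R=np.array(p["R"]);t=np.array(p["t"])
    d=R.T@np.array([(px[0]-p["cx"])/p["fx"],(px[1]-p["cy"])/p["fy"],1]); c=-R.T@t
    return c+d*(z-c[2])/d[2]
def proj(p,X):
    c=np.array(p["R"])@np.array(X)+np.array(p["t"]); return [p["fx"]*c[0]/c[2]+p["cx"],p["fy"]*c[1]/c[2]+p["cy"]]
def save(p,n): cv2.imwrite("pics/"+n,p["pixels"][:,:,::-1])
E
python3 - <<'E'
from h import *
for cam in ("top","side"):
    p=bot.camera(cam); save(p,cam+"0.png")
    print(cam, (-np.array(p["R"]).T@np.array(p["t"])).round(3))
    for n,z in (("short_bar_centre",.014),("long_bar_centre",.014),("gauge_slot",.05),("tray_floor",.006)):
        for m in bot.masks_of(p,n):
            q=np.argwhere(m["mask"])[:,::-1].astype(np.float32)
            w=np.array([ray(p,a,z)[:2] for a in cv2.boxPoints(cv2.minAreaRect(q))])
            e=w[1]-w[0];f=w[2]-w[1]
            L=e if np.hypot(*e)>np.hypot(*f) else f
            print(n,round(m["score"],2),np.round(m["at"]),len(q),"c",w.mean(0).round(4),"dims",np.hypot(*e).round(3),np.hypot(*f).round(3),"ang",np.degrees(np.arctan2(L[1],L[0])).round(1))
s=bot.read_state();print(s["tcp_pos"],s["tcp_rot"],s["opening"],bot.tip_reach,s["clock"])
E
```

```text
top [0.379 0.074 1.295]
short_bar_centre 0.68 [382. 174.] 184 c [ 0.6242 -0.026 ] dims 0.013 0.072 ang -177.0
long_bar_centre 0.94 [500. 335.] 506 c [ 0.283 -0.283] dims 0.019 0.136 ang -111.5
long_bar_centre 0.87 [152. 299.] 444 c [0.3452 0.4754] dims 0.018 0.137 ang -91.6
long_bar_centre 0.77 [347. 236.] 326 c [0.4826 0.0488] dims 0.133 0.013 ang -9.2
long_bar_centre 0.74 [404. 232.] 424 c [ 0.4914 -0.0806] dims 0.135 0.016 ang -29.6
long_bar_centre 0.66 [242. 322.] 445 c [0.3019 0.2691] dims 0.135 0.016 ang -54.1
gauge_slot 0.87 [239. 219.] 6208 c [0.5206 0.2729] dims 0.138 0.204 ang -177.5
tray_floor 0.9 [494. 218.] 6313 c [ 0.5295 -0.268 ] dims 0.146 0.213 ang -179.5
side [ 0.147 -0.757  0.948]
short_bar_centre 0.51 [400. 280.] 305 c [ 0.6234 -0.0309] dims 0.08 0.027 ang 3.2
long_bar_centre 0.93 [324. 271.] 499 c [0.4802 0.0432] dims 0.132 0.026 ang -8.9
long_bar_centre 0.85 [214. 225.] 455 c [0.3007 0.2618] dims 0.028 0.142 ang -54.5
long_bar_centre 0.77 [352. 314.] 667 c [ 0.4883 -0.0854] dims 0.027 0.134 ang -30.5
long_bar_centre 0.7 [211. 168.] 223 c [0.3452 0.4686] dims 0.019 0.147 ang -91.0
long_bar_centre 0.67 [283. 441.] 762 c [ 0.2818 -0.2853] dims 0.137 0.02 ang 67.9
gauge_slot 0.55 [305. 195.] 4682 c [0.5172 0.2497] dims 0.245 0.197 ang 4.3
tray_floor 0.81 [410. 384.] 8739 c [ 0.5405 -0.2492] dims 0.251 0.168 ang 3.8
[0.14242513 0.50529732 0.30388158] [-1.79998261e+02  7.26628888e-04  1.64255931e+02] 0.08521898706009678 0.0726 0.5
```

View pics/top0.png

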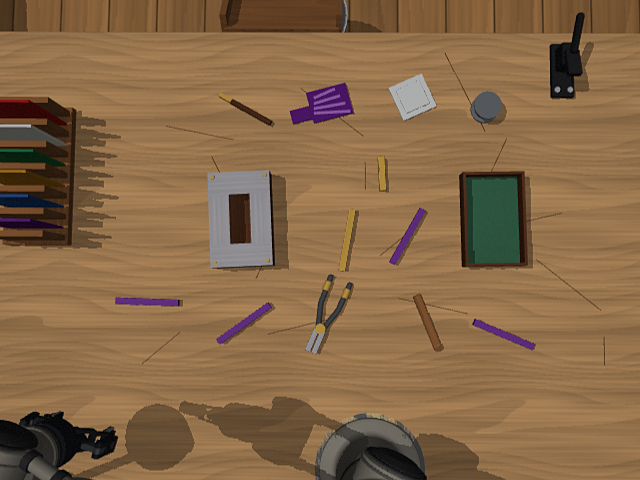

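View pics/side0.png

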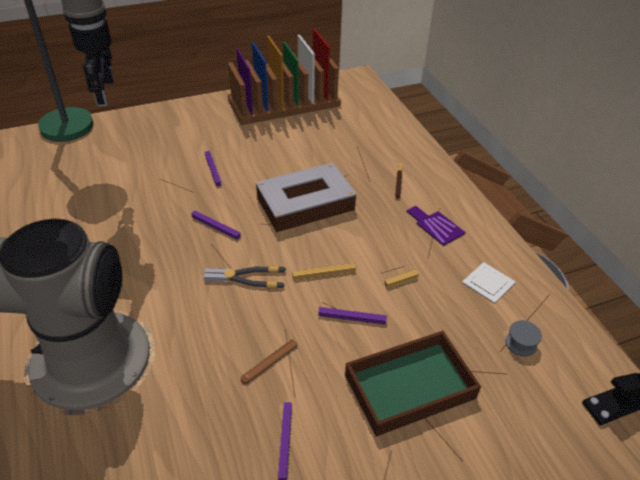

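The pictures show two brass bars: the long one at top (347,239) / side (324,271), the short one at top (382,174) / side (400,280). The look-alikes are four purple bars at top (148,301), (244,323), (408,236) and (503,334), a brown dowel at (428,321) and plier handles at (330,290). By the description I choose the two brass ones. The gauge is at (239,219) and the green tray at (492,218).

```bash
python3 - <<'E'
from h import *
im=cv2.imread("pics/top0.png"); cv2.imwrite("pics/crop0.png",cv2.resize(im[140:300,190:420],None,fx=3.4,fy=3.4,interpolation=cv2.INTER_CUBIC))
for cam in ("top","side"):
    p=bot.camera(cam); hsv=cv2.cvtColor(p["pixels"],cv2.COLOR_RGB2HSV)
    for n,z in (("short_bar_centre",.01),("long_bar_centre",.01)):
        for m in bot.masks_of(p,n):
            h=np.median(hsv[m["mask"]],0)
            if not 18<h[0]<32: continue
            q=np.argwhere(m["mask"])[:,::-1]
            w=np.array([ray(p,a,z)[:2] for a in q]); c=w.mean(0); v=np.linalg.svd(w-c,full_matrices=0)[2][0]
            print(cam,n,h,c.round(4),"ang",(np.degrees(np.arctan2(v[1],v[0]))%180).round(1))
    if cam=="top":
        m=(hsv[...,2]<110).astype(np.uint8); m[:,:222]=0;m[:,258:]=0;m[:185]=0;m[250:]=0
        n,l,st,ce=cv2.connectedComponentsWithStats(m); k=1+np.argmax(st[1:,4]); q=np.argwhere(l==k)[:,::-1].astype(np.float32)
        w=np.array([ray(p,a,.05)[:2] for a in cv2.boxPoints(cv2.minAreaRect(q))]);print("slot",w.mean(0).round(4),w.round(3).tolist(),ce[k])
        g=((hsv[...,0]>50)&(hsv[...,0]<95)&(hsv[...,1]>90)).astype(np.uint8); g[:,:440]=0;g[:,540:]=0
        q=np.argwhere(g)[:,::-1].astype(np.float32);w=np.array([ray(p,a,.006)[:2] for a in cv2.boxPoints(cv2.minAreaRect(q))]);print("tray",w.mean(0).round(4),w.round(3).tolist())
E
```

```text
top short_bar_centre [ 20. 168. 173.] [ 0.6231 -0.0256] ang 1.2
top long_bar_centre [ 20. 169. 170.] [0.4826 0.0492] ang 170.5
slot [0.5233 0.275 ] [[0.575, 0.3], [0.577, 0.256], [0.472, 0.25], [0.47, 0.294]] [239.37917861 218.31518625]
tray [ 0.5293 -0.266 ] [[0.621, -0.209], [0.625, -0.32], [0.438, -0.322], [0.434, -0.213]]
side short_bar_centre [ 19. 145. 171.] [ 0.6251 -0.0273] ang 5.2
```

View pics/crop0.png

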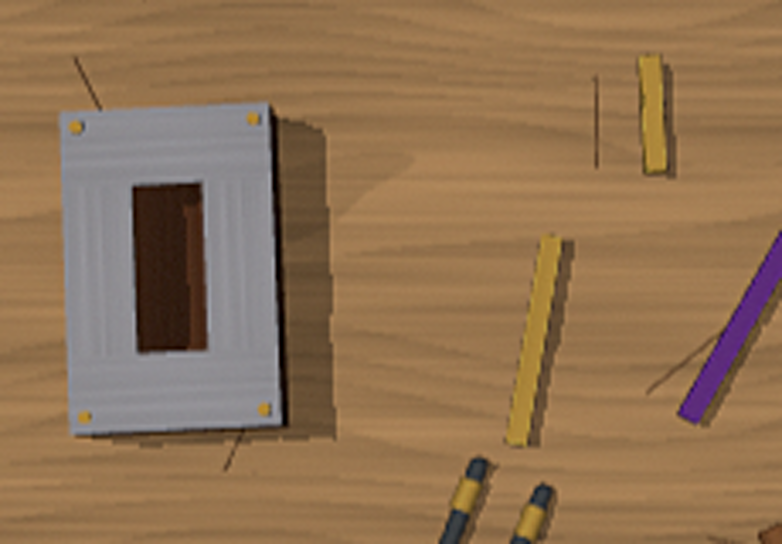

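The crop confirms it: both bars are plain brass, the short one in line with the slot and the long one just ahead of the plier handles (gap at about (480,455) in the crop). I'm going to the long bar first.

Request:
jog_arm(
  commands=[
    {"turn": [0, 0, -0.03], "slide": [-0.12, -0.1, 0], "jaw": 50},
    {"turn": [0, 0, -0.06], "slide": [-0.28, -0.22, 0], "jaw": 50},
    {"turn": [0, 0, -0.09], "slide": [-0.44, -0.34, 0], "jaw": 50},
    {"turn": [0, 0, -0.12], "slide": [-0.6, -0.46, 0], "jaw": 50},
    {"turn": [0, 0, -0.15], "slide": [-0.75, -0.58, 0], "jaw": 50},
    {"turn": [0, 0, -0.18], "slide": [-0.9, -0.7, 0], "jaw": 50},
    {"turn": [0, 0, -0.218], "slide": [-1, -0.77, 0], "jaw": 50},
    {"turn": [0, 0, -0.218], "slide": [-1, -0.77, 0], "jaw": 50},
  ],
)

```text
clock: 1.6
tcp_pos: [0.2185, 0.4033, 0.3041]
tcp_rot: [180.0, 0.0, 170.4]
contact_force: [-0.5, 0.2, 0.2]
opening: 0.05
grasp_force: 0.0
```

Request:
jog_arm(
  commands=[
    {"turn": [0, 0, 0], "slide": [-0.12, -0.12, 0.03], "jaw": 50},
    {"turn": [0, 0, 0], "slide": [-0.28, -0.27, 0.08], "jaw": 50},
    {"turn": [0, 0, 0], "slide": [-0.44, -0.42, 0.13], "jaw": 50},
    {"turn": [0, 0, 0], "slide": [-0.6, -0.57, 0.18], "jaw": 50},
    {"turn": [0, 0, 0], "slide": [-0.75, -0.72, 0.23], "jaw": 50},
    {"turn": [0, 0, 0], "slide": [-0.9, -0.87, 0.28], "jaw": 50},
    {"turn": [0, 0, 0], "slide": [-1, -0.96, 0.3], "jaw": 50},
    {"turn": [0, 0, 0], "slide": [-1, -0.96, 0.3], "jaw": 50},
  ],
)

```text
clock: 2.4
tcp_pos: [0.3011, 0.2925, 0.2737]
tcp_rot: [-180.0, -0.0, 170.4]
contact_force: [-0.2, 0.5, -0.1]
opening: 0.0499
grasp_force: 0.0
```

Request:
jog_arm(
  commands=[
    {"turn": [0, 0, 0], "slide": [-0.12, -0.12, 0.03], "jaw": 50},
    {"turn": [0, 0, 0], "slide": [-0.28, -0.27, 0.08], "jaw": 50},
    {"turn": [0, 0, 0], "slide": [-0.44, -0.42, 0.13], "jaw": 50},
    {"turn": [0, 0, 0], "slide": [-0.6, -0.57, 0.18], "jaw": 50},
    {"turn": [0, 0, 0], "slide": [-0.75, -0.72, 0.23], "jaw": 50},
    {"turn": [0, 0, 0], "slide": [-0.9, -0.87, 0.28], "jaw": 50},
    {"turn": [0, 0, 0], "slide": [-1, -0.96, 0.3], "jaw": 50},
    {"turn": [0, 0, 0], "slide": [-1, -0.96, 0.3], "jaw": 50},
  ],
)

```text
clock: 3.2
tcp_pos: [0.384, 0.1816, 0.2439]
tcp_rot: [180.0, 0.0, 170.4]
contact_force: [-0.0, -1.0, 0.2]
opening: 0.05
grasp_force: 0.0
```

Request:
jog_arm(
  commands=[
    {"turn": [0, 0, 0], "slide": [-0.12, -0.12, 0.03], "jaw": 50},
    {"turn": [0, 0, 0], "slide": [-0.28, -0.27, 0.08], "jaw": 50},
    {"turn": [0, 0, 0], "slide": [-0.44, -0.42, 0.13], "jaw": 50},
    {"turn": [0, 0, 0], "slide": [-0.6, -0.57, 0.18], "jaw": 50},
    {"turn": [0, 0, 0], "slide": [-0.75, -0.72, 0.23], "jaw": 50},
    {"turn": [0, 0, 0], "slide": [-0.9, -0.87, 0.28], "jaw": 50},
    {"turn": [0, 0, 0], "slide": [-1, -0.96, 0.3], "jaw": 50},
    {"turn": [0, 0, 0], "slide": [-1, -0.96, 0.3], "jaw": 50},
  ],
)

```text
clock: 4.0
tcp_pos: [0.4668, 0.0704, 0.2138]
tcp_rot: [180.0, 0.0, 170.4]
contact_force: [-0.4, 0.5, -0.3]
opening: 0.05
grasp_force: 0.0
```

```bash
cat >> h.py <<'E'
def go(x,y,z,yaw):
    "remaining slide/turn in jog units from the measured pose, tool down"
    s=bot.read_state(); from scipy.spatial.transform import Rotation as Ro
    R=Ro.from_euler("xyz",s["tcp_rot"],degrees=True); T=Ro.from_euler("xyz",[180,0,yaw],degrees=True)
    print("t",s["clock"],"pos",np.round(s["tcp_pos"],4),"rot",np.round(s["tcp_rot"],1),"open",round(s["opening"]*1e3,1),"F",np.round(s["contact_force"],1),"tip",bot.tip_reach)
    print("slide",(R.inv().apply(np.array([x,y,z])-s["tcp_pos"])/.1).round(3),"turn",((R.inv()*T).as_rotvec()/.5).round(3))
E
python3 - <<'E'
from h import *
go(.4826,.0485,.12,170.5)
p=bot.camera("side");cv2.imwrite("pics/s1.png",cv2.resize(p["pixels"][150:310,230:430,::-1],None,fx=3.5,fy=3.5))
print(proj(p,[.4826,.0485,.007]))
E
```

```text
t 4.0 pos [0.4668 0.0704 0.2138] rot [180.    0.  170.4] open 50.0 F [-0.4  0.5 -0.3] tip 0.0726
slide [-0.192 -0.19   0.938] turn [ 0.001  0.    -0.002]
[np.float64(323.86189846362754), np.float64(271.4390384743528)]
```

Request:
jog_arm(
  commands=[
    {"turn": [0, 0, 0], "slide": [-0.05, -0.05, 0.1], "jaw": 30},
    {"turn": [0, 0, 0], "slide": [-0.1, -0.1, 0.25], "jaw": 30},
    {"turn": [0, 0, 0], "slide": [-0.15, -0.15, 0.4], "jaw": 30},
    {"turn": [0, 0, 0], "slide": [-0.19, -0.19, 0.55], "jaw": 30},
    {"turn": [0, 0, 0], "slide": [-0.19, -0.19, 0.7], "jaw": 30},
    {"turn": [0, 0, 0], "slide": [-0.19, -0.19, 0.84], "jaw": 30},
    {"turn": [0, 0, 0], "slide": [-0.19, -0.19, 0.84], "jaw": 30},
    {"turn": [0, 0, 0], "slide": [-0.19, -0.19, 0.84], "jaw": 30},
  ],
)

```text
clock: 4.85
tcp_pos: [0.4816, 0.0491, 0.1299]
tcp_rot: [180.0, -0.0, 170.5]
contact_force: [0.1, 0.1, 0.5]
opening: 0.0299
grasp_force: 0.0
```

```bash
python3 - <<'E'
from h import *
go(.4826,.0485,.077,170.5)
p=bot.camera("side");im=p["pixels"][:,:,::-1].copy()
s=bot.read_state()["tcp_pos"]
big=cv2.resize(im[150:310,230:430],None,fx=4,fy=4,interpolation=cv2.INTER_CUBIC)[:600]
for sgn in(-1,1):
  for d,c in((.0726,(0,0,255)),(.0856,(0,255,0)),(.054,(255,0,0))):
    u=proj(p,[s[0]+sgn*.015*.165,s[1]+sgn*.015*.986,s[2]-d]); cv2.circle(big,(int((u[0]-230)*4),int((u[1]-150)*4)),3,c,-1)
u=proj(p,[s[0],s[1],.014]);cv2.circle(big,(int((u[0]-230)*4),int((u[1]-150)*4)),3,(255,255,255),-1)
cv2.imwrite("pics/s2.png",big)
E
```

```text
t 4.85 pos [0.4816 0.0491 0.1299] rot [180.   -0.  170.5] open 29.9 F [0.1 0.1 0.5] tip 0.0726
slide [-0.011 -0.004  0.529] turn [ 0.    -0.001  0.001]
```

View pics/s2.png

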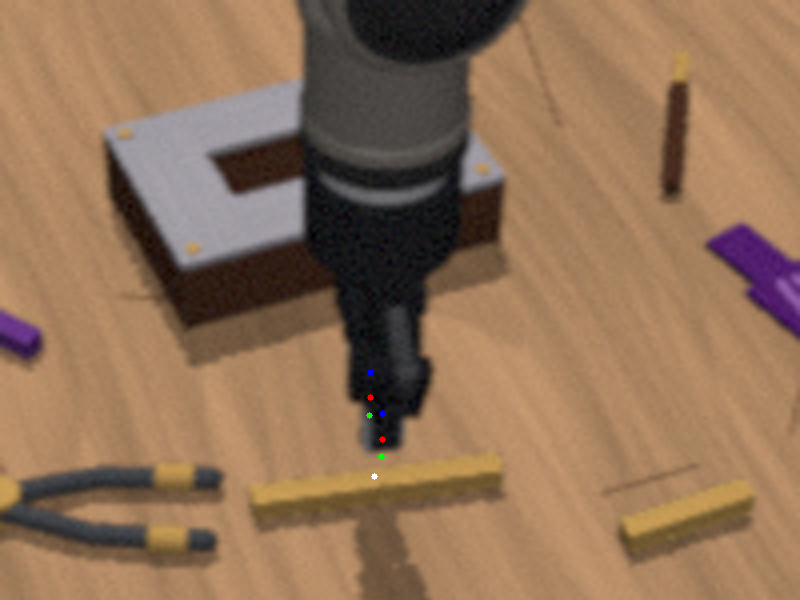

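The picture shows the fingertips at (383,445), centred over the long bar at (375,487). They match the 72.6 mm reach mark, so the height model is right. Now I descend and grip.

Request:
jog_arm(
  commands=[
    {"turn": [0, 0, 0], "slide": [-0.01, 0, 0.1], "jaw": 36},
    {"turn": [0, 0, 0], "slide": [-0.01, 0, 0.2], "jaw": 36},
    {"turn": [0, 0, 0], "slide": [-0.01, 0, 0.3], "jaw": 36},
    {"turn": [0, 0, 0], "slide": [-0.01, 0, 0.4], "jaw": 36},
    {"turn": [0, 0, 0], "slide": [-0.01, 0, 0.47], "jaw": 36},
    {"turn": [0, 0, 0], "slide": [-0.01, 0, 0.52], "jaw": 36},
    {"turn": [0, 0, 0], "slide": [-0.01, 0, 0.53], "jaw": 36},
    {"turn": [0, 0, 0], "slide": [-0.01, 0, 0.53], "jaw": 36},
  ],
)

```text
clock: 5.7
tcp_pos: [0.4828, 0.0485, 0.0768]
tcp_rot: [180.0, -0.0, 170.5]
contact_force: [-0.6, -0.3, -0.3]
opening: 0.0362
grasp_force: 0.0
```

Request:
jog_arm(
  commands=[
    {"turn": [0, 0, 0], "slide": [0, 0, 0], "jaw": 5},
    {"turn": [0, 0, 0], "slide": [0, 0, 0], "jaw": 5},
    {"turn": [0, 0, 0], "slide": [0, 0, 0], "jaw": 5},
    {"turn": [0, 0, 0], "slide": [0, 0, 0], "jaw": 5},
    {"turn": [0, 0, 0], "slide": [0, 0, 0], "jaw": 5},
    {"turn": [0, 0, 0], "slide": [0, 0, 0], "jaw": 5},
    {"turn": [0, 0, 0], "slide": [0, 0, 0], "jaw": 5},
    {"turn": [0, 0, 0], "slide": [0, 0, 0], "jaw": 5},
  ],
  force=60,
)

```text
clock: 6.5
tcp_pos: [0.4831, 0.0485, 0.0775]
tcp_rot: [180.0, 0.1, 170.5]
contact_force: [-1.4, -0.1, 6.5]
opening: 0.0121
grasp_force: 59.4
```

Request:
jog_arm(
  commands=[
    {"turn": [0, 0, 0], "slide": [0, 0, -0.08], "jaw": 5},
    {"turn": [0, 0, 0], "slide": [0, 0, -0.2], "jaw": 5},
    {"turn": [0, 0, -0.05], "slide": [0, 0, -0.35], "jaw": 5},
    {"turn": [0, 0, -0.12], "slide": [0, 0, -0.5], "jaw": 5},
    {"turn": [0, 0, -0.2], "slide": [0, 0, -0.65], "jaw": 5},
    {"turn": [0, 0, -0.28], "slide": [0, 0, -0.8], "jaw": 5},
    {"turn": [0, 0, -0.367], "slide": [0, 0, -0.9], "jaw": 5},
    {"turn": [0, 0, -0.367], "slide": [0, 0, -0.9], "jaw": 5},
  ],
)

```text
clock: 7.3
tcp_pos: [0.4834, 0.0485, 0.1688]
tcp_rot: [-180.0, 0.2, -179.0]
contact_force: [0.1, -0.2, -2.3]
opening: 0.0123
grasp_force: 58.7
```

Request:
jog_arm(
  commands=[
    {"turn": [0, 0, 0], "slide": [-0.02, -0.1, 0], "jaw": 5},
    {"turn": [0, 0, 0], "slide": [-0.04, -0.22, 0], "jaw": 5},
    {"turn": [0, 0, 0], "slide": [-0.06, -0.36, 0], "jaw": 5},
    {"turn": [0, 0, 0], "slide": [-0.08, -0.5, 0], "jaw": 5},
    {"turn": [0, 0, 0], "slide": [-0.1, -0.64, 0], "jaw": 5},
    {"turn": [0, 0, 0], "slide": [-0.12, -0.78, 0], "jaw": 5},
    {"turn": [0, 0, 0], "slide": [-0.13, -0.92, 0], "jaw": 5},
    {"turn": [0, 0, 0], "slide": [-0.13, -1, 0], "jaw": 5},
  ],
)

```text
clock: 8.1
tcp_pos: [0.4977, -0.0529, 0.1669]
tcp_rot: [-180.0, 0.0, -179.0]
contact_force: [1.1, 0.7, -1.7]
opening: 0.012
grasp_force: 58.8
```

Request:
jog_arm(
  commands=[
    {"turn": [0, 0, 0], "slide": [-0.02, -0.12, 0], "jaw": 5},
    {"turn": [0, 0, 0], "slide": [-0.04, -0.25, 0], "jaw": 5},
    {"turn": [0, 0, 0], "slide": [-0.06, -0.38, 0], "jaw": 5},
    {"turn": [0, 0, 0], "slide": [-0.08, -0.5, 0], "jaw": 5},
    {"turn": [0, 0, 0], "slide": [-0.1, -0.64, 0], "jaw": 5},
    {"turn": [0, 0, 0], "slide": [-0.12, -0.78, 0], "jaw": 5},
    {"turn": [0, 0, 0], "slide": [-0.13, -0.92, 0], "jaw": 5},
    {"turn": [0, 0, 0], "slide": [-0.13, -1, 0], "jaw": 5},
  ],
)

```text
clock: 8.9
tcp_pos: [0.5125, -0.1526, 0.1669]
tcp_rot: [-180.0, 0.0, -179.0]
contact_force: [-0.7, 0.9, -2.0]
opening: 0.0123
grasp_force: 58.8
```

Request:
jog_arm(
  commands=[
    {"turn": [0, 0, 0], "slide": [-0.02, -0.12, 0], "jaw": 5},
    {"turn": [0, 0, 0], "slide": [-0.04, -0.25, 0], "jaw": 5},
    {"turn": [0, 0, 0], "slide": [-0.06, -0.38, 0], "jaw": 5},
    {"turn": [0, 0, 0], "slide": [-0.08, -0.5, 0], "jaw": 5},
    {"turn": [0, 0, 0], "slide": [-0.1, -0.64, 0], "jaw": 5},
    {"turn": [0, 0, 0], "slide": [-0.12, -0.78, 0], "jaw": 5},
    {"turn": [0, 0, 0], "slide": [-0.14, -0.92, 0], "jaw": 5},
    {"turn": [0, 0, 0], "slide": [-0.15, -1, 0], "jaw": 5},
  ],
)

```text
clock: 9.7
tcp_pos: [0.5292, -0.2524, 0.1668]
tcp_rot: [-180.0, 0.0, -179.0]
contact_force: [0.8, -0.4, -2.0]
opening: 0.012
grasp_force: 58.8
```

```bash
python3 - <<'E'
from h import *
go(.5293,-.266,.086,181)
p=bot.camera("side");cv2.imwrite("pics/s3.png",cv2.resize(p["pixels"][240:440,290:530,::-1],None,fx=3,fy=3))
E
```

```text
t 9.7 pos [ 0.5292 -0.2524  0.1668] rot [-180.    0. -179.] open 12.0 F [ 0.8 -0.4 -2. ] tip 0.0726
slide [ 0.002 -0.136  0.808] turn [-0.001  0.001 -0.001]
```

View pics/s3.png

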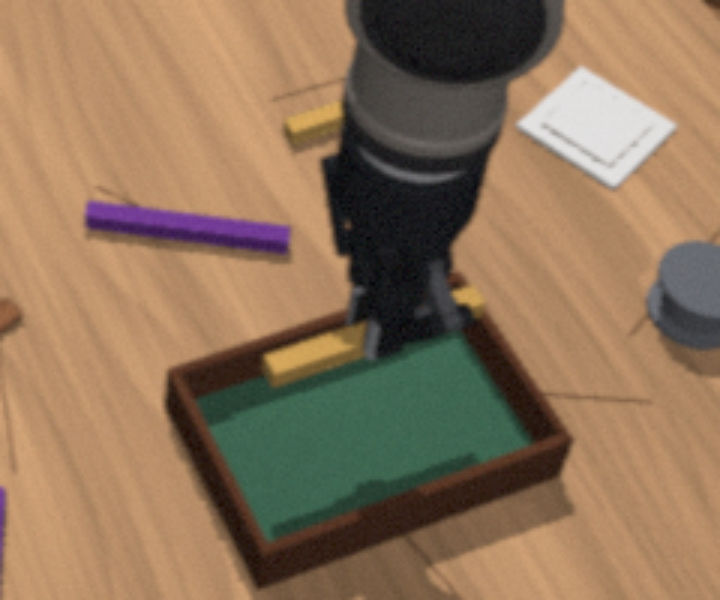

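The long bar is held level above the tray, its ends at about (270,370) and (475,300) in the crop. Next I lower and release it.

Request:
jog_arm(
  commands=[
    {"turn": [0, 0, 0], "slide": [0, -0.06, 0.1], "jaw": 5},
    {"turn": [0, 0, 0], "slide": [0, -0.13, 0.25], "jaw": 5},
    {"turn": [0, 0, 0], "slide": [0, -0.14, 0.4], "jaw": 5},
    {"turn": [0, 0, 0], "slide": [0, -0.14, 0.55], "jaw": 5},
    {"turn": [0, 0, 0], "slide": [0, -0.14, 0.68], "jaw": 5},
    {"turn": [0, 0, 0], "slide": [0, -0.14, 0.76], "jaw": 5},
    {"turn": [0, 0, 0], "slide": [0, -0.14, 0.8], "jaw": 5},
    {"turn": [0, 0, 0], "slide": [0, -0.14, 0.81], "jaw": 5},
  ],
)

```text
clock: 10.55
tcp_pos: [0.5293, -0.2646, 0.0854]
tcp_rot: [180.0, -0.0, -179.0]
contact_force: [-0.9, 0.3, -2.4]
opening: 0.0122
grasp_force: 58.8
```

Request:
jog_arm(
  commands=[
    {"turn": [0, 0, 0], "slide": [0, 0, 0], "jaw": 20},
    {"turn": [0, 0, 0], "slide": [0, 0, 0], "jaw": 30},
    {"turn": [0, 0, 0], "slide": [0, 0, 0], "jaw": 36},
    {"turn": [0, 0, 0], "slide": [0, 0, 0], "jaw": 36},
    {"turn": [0, 0, 0], "slide": [0, 0, -0.2], "jaw": 36},
    {"turn": [0, 0, 0], "slide": [0, 0, -0.4], "jaw": 36},
    {"turn": [0, 0, 0], "slide": [0, 0, -0.6], "jaw": 36},
    {"turn": [0, 0, 0], "slide": [0, 0, -0.7], "jaw": 36},
  ],
)

```text
clock: 11.35
tcp_pos: [0.5299, -0.2651, 0.1579]
tcp_rot: [-179.9, 0.1, -179.0]
contact_force: [-0.7, 1.0, 0.8]
opening: 0.0361
grasp_force: 0.0
```

```bash
python3 - <<'E'
from h import *
go(.624,-.0265,.14,183)
E
```

```text
t 11.35 pos [ 0.5299 -0.2651  0.1579] rot [-1.799e+02  1.000e-01 -1.790e+02] open 36.1 F [-0.7  1.   0.8] tip 0.0726
slide [-0.983  2.37   0.178] turn [-0.003  0.005 -0.069]
```

Request:
jog_arm(
  commands=[
    {"turn": [0, 0, -0.01], "slide": [-0.05, 0.12, 0], "jaw": 36},
    {"turn": [0, 0, -0.02], "slide": [-0.1, 0.25, 0], "jaw": 36},
    {"turn": [0, 0, -0.03], "slide": [-0.16, 0.38, 0], "jaw": 36},
    {"turn": [0, 0, -0.04], "slide": [-0.22, 0.52, 0], "jaw": 36},
    {"turn": [0, 0, -0.05], "slide": [-0.28, 0.66, 0], "jaw": 36},
    {"turn": [0, 0, -0.06], "slide": [-0.34, 0.8, 0], "jaw": 36},
    {"turn": [0, 0, -0.07], "slide": [-0.38, 0.9, 0], "jaw": 36},
    {"turn": [0, 0, -0.07], "slide": [-0.4, 1, 0], "jaw": 36},
  ],
)

```text
clock: 12.15
tcp_pos: [0.568, -0.163, 0.1558]
tcp_rot: [-180.0, 0.0, -176.9]
contact_force: [0.4, 0.5, -0.8]
opening: 0.0363
grasp_force: 0.0
```

Request:
jog_arm(
  commands=[
    {"turn": [0, 0, 0], "slide": [-0.05, 0.12, 0], "jaw": 36},
    {"turn": [0, 0, 0], "slide": [-0.1, 0.25, 0], "jaw": 36},
    {"turn": [0, 0, 0], "slide": [-0.16, 0.38, 0], "jaw": 36},
    {"turn": [0, 0, 0], "slide": [-0.22, 0.52, 0], "jaw": 36},
    {"turn": [0, 0, 0], "slide": [-0.28, 0.66, 0], "jaw": 36},
    {"turn": [0, 0, 0], "slide": [-0.34, 0.8, 0], "jaw": 36},
    {"turn": [0, 0, 0], "slide": [-0.38, 0.9, 0], "jaw": 36},
    {"turn": [0, 0, 0], "slide": [-0.4, 1, 0], "jaw": 36},
  ],
)

```text
clock: 12.95
tcp_pos: [0.6026, -0.0611, 0.1558]
tcp_rot: [-180.0, 0.0, -177.0]
contact_force: [0.7, 0.6, 0.6]
opening: 0.0357
grasp_force: 0.0
```

```bash
python3 - <<'E'
from h import *
go(.624,-.0265,.12,183)
E
```

```text
t 12.95 pos [ 0.6026 -0.0611  0.1558] rot [-180.    0. -177.] open 35.7 F [0.7 0.6 0.6] tip 0.0726
slide [-0.232  0.334  0.358] turn [-0.     0.     0.002]
```

Request:
jog_arm(
  commands=[
    {"turn": [0, 0, 0], "slide": [-0.06, 0.08, 0.05], "jaw": 36},
    {"turn": [0, 0, 0], "slide": [-0.12, 0.16, 0.1], "jaw": 36},
    {"turn": [0, 0, 0], "slide": [-0.18, 0.24, 0.16], "jaw": 36},
    {"turn": [0, 0, 0], "slide": [-0.23, 0.3, 0.22], "jaw": 36},
    {"turn": [0, 0, 0], "slide": [-0.23, 0.33, 0.28], "jaw": 36},
    {"turn": [0, 0, 0], "slide": [-0.23, 0.33, 0.35], "jaw": 36},
    {"turn": [0, 0, 0], "slide": [-0.23, 0.33, 0.36], "jaw": 36},
    {"turn": [0, 0, 0], "slide": [-0.23, 0.33, 0.36], "jaw": 36},
  ],
)

```text
clock: 13.75
tcp_pos: [0.6232, -0.0283, 0.1195]
tcp_rot: [180.0, -0.0, -177.0]
contact_force: [-0.4, 0.2, -0.5]
opening: 0.036
grasp_force: 0.0
```

```bash
python3 - <<'E'
from h import *
go(.624,-.0265,.077,183)
p=bot.camera("side");cv2.imwrite("pics/s4.png",cv2.resize(p["pixels"][220:420,300:500,::-1],None,fx=3,fy=3))
E
```

```text
t 13.75 pos [ 0.6232 -0.0283  0.1195] rot [ 180.   -0. -177.] open 36.0 F [-0.4  0.2 -0.5] tip 0.0726
slide [-0.01   0.017  0.425] turn [ 0.    -0.001 -0.   ]
```

View pics/s4.png

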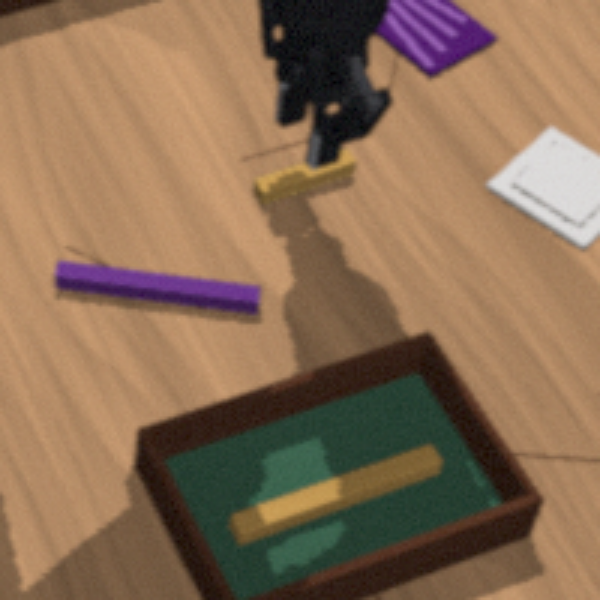

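The long bar lies flat in the tray, from (235,525) to (440,460) in the crop. The fingers straddle the short bar at (305,175), so I go down and grip it.

Request:
jog_arm(
  commands=[
    {"turn": [0, 0, 0], "slide": [-0.01, 0.01, 0.07], "jaw": 36},
    {"turn": [0, 0, 0], "slide": [-0.01, 0.01, 0.15], "jaw": 36},
    {"turn": [0, 0, 0], "slide": [-0.01, 0.01, 0.23], "jaw": 36},
    {"turn": [0, 0, 0], "slide": [-0.01, 0.01, 0.31], "jaw": 36},
    {"turn": [0, 0, 0], "slide": [-0.01, 0.01, 0.38], "jaw": 36},
    {"turn": [0, 0, 0], "slide": [-0.01, 0.01, 0.42], "jaw": 36},
    {"turn": [0, 0, 0], "slide": [-0.01, 0.01, 0.425], "jaw": 36},
    {"turn": [0, 0, 0], "slide": [-0.01, 0.01, 0.425], "jaw": 36},
  ],
)

```text
clock: 14.6
tcp_pos: [0.6245, -0.0269, 0.0774]
tcp_rot: [180.0, 0.0, -177.0]
contact_force: [1.0, -0.1, 0.1]
opening: 0.0361
grasp_force: 0.0
```

Request:
jog_arm(
  commands=[
    {"turn": [0, 0, 0], "slide": [0, 0, 0], "jaw": 5},
    {"turn": [0, 0, 0], "slide": [0, 0, 0], "jaw": 5},
    {"turn": [0, 0, 0], "slide": [0, 0, 0], "jaw": 5},
    {"turn": [0, 0, 0], "slide": [0, 0, 0], "jaw": 5},
    {"turn": [0, 0, 0], "slide": [0, 0, 0], "jaw": 5},
    {"turn": [0, 0, 0], "slide": [0, 0, 0], "jaw": 5},
    {"turn": [0, 0, 0], "slide": [0, 0, 0], "jaw": 5},
    {"turn": [0, 0, 0], "slide": [0, 0, 0], "jaw": 5},
  ],
  force=50,
)

```text
clock: 15.4
tcp_pos: [0.6247, -0.0269, 0.078]
tcp_rot: [-180.0, 0.1, -177.0]
contact_force: [-0.3, 0.2, 6.2]
opening: 0.0122
grasp_force: 51.0
```

Request:
jog_arm(
  commands=[
    {"turn": [0, 0, 0], "slide": [0, 0, -0.1], "jaw": 5},
    {"turn": [0, 0, 0], "slide": [0, 0, -0.25], "jaw": 5},
    {"turn": [0, 0, 0], "slide": [0, 0, -0.4], "jaw": 5},
    {"turn": [0, 0, 0], "slide": [0, 0, -0.55], "jaw": 5},
    {"turn": [0, 0, 0], "slide": [0, 0, -0.7], "jaw": 5},
    {"turn": [0, 0, 0], "slide": [0, 0, -0.85], "jaw": 5},
    {"turn": [0, 0, 0], "slide": [0, 0, -0.95], "jaw": 5},
    {"turn": [0, 0, 0], "slide": [0, 0, -1], "jaw": 5},
  ],
)

```text
clock: 16.2
tcp_pos: [0.6248, -0.0269, 0.1793]
tcp_rot: [-180.0, 0.1, -177.0]
contact_force: [0.2, 0.3, -1.7]
opening: 0.012
grasp_force: 50.3
```

```bash
python3 - <<'E'
from h import *
go(.5233,.275,.17,182.5)
E
```

```text
t 16.2 pos [ 0.6248 -0.0269  0.1793] rot [-1.80e+02  1.00e-01 -1.77e+02] open 12.0 F [ 0.2  0.3 -1.7] tip 0.0726
slide [0.855 3.068 0.09 ] turn [-0.001  0.005  0.018]
```

Request:
jog_arm(
  commands=[
    {"turn": [0, 0, 0], "slide": [0.03, 0.11, 0], "jaw": 5},
    {"turn": [0, 0, 0], "slide": [0.06, 0.22, 0], "jaw": 5},
    {"turn": [0, 0, 0], "slide": [0.09, 0.34, 0], "jaw": 5},
    {"turn": [0, 0, 0], "slide": [0.13, 0.48, 0], "jaw": 5},
    {"turn": [0, 0, 0], "slide": [0.17, 0.62, 0], "jaw": 5},
    {"turn": [0, 0, 0], "slide": [0.21, 0.76, 0], "jaw": 5},
    {"turn": [0, 0, 0], "slide": [0.25, 0.9, 0], "jaw": 5},
    {"turn": [0, 0, 0], "slide": [0.28, 1, 0], "jaw": 5},
  ],
)

```text
clock: 17.0
tcp_pos: [0.5906, 0.0731, 0.1774]
tcp_rot: [180.0, -0.0, -176.9]
contact_force: [0.6, -0.4, -2.0]
opening: 0.0122
grasp_force: 50.3
```

Request:
jog_arm(
  commands=[
    {"turn": [0, 0, 0], "slide": [0.03, 0.12, 0], "jaw": 5},
    {"turn": [0, 0, 0], "slide": [0.06, 0.24, 0], "jaw": 5},
    {"turn": [0, 0, 0], "slide": [0.1, 0.37, 0], "jaw": 5},
    {"turn": [0, 0, 0], "slide": [0.14, 0.5, 0], "jaw": 5},
    {"turn": [0, 0, 0], "slide": [0.18, 0.63, 0], "jaw": 5},
    {"turn": [0, 0, 0], "slide": [0.21, 0.76, 0], "jaw": 5},
    {"turn": [0, 0, 0], "slide": [0.25, 0.9, 0], "jaw": 5},
    {"turn": [0, 0, 0], "slide": [0.28, 1, 0], "jaw": 5},
  ],
)

```text
clock: 17.8
tcp_pos: [0.5574, 0.1713, 0.1774]
tcp_rot: [180.0, -0.0, -176.9]
contact_force: [0.7, -0.1, -1.7]
opening: 0.0124
grasp_force: 50.3
```

Request:
jog_arm(
  commands=[
    {"turn": [0, 0, 0], "slide": [0.03, 0.12, 0], "jaw": 5},
    {"turn": [0, 0, 0], "slide": [0.06, 0.24, 0], "jaw": 5},
    {"turn": [0, 0, 0], "slide": [0.1, 0.37, 0], "jaw": 5},
    {"turn": [0, 0, 0], "slide": [0.14, 0.5, 0], "jaw": 5},
    {"turn": [0, 0, 0], "slide": [0.18, 0.63, 0], "jaw": 5},
    {"turn": [0, 0, 0], "slide": [0.21, 0.76, 0], "jaw": 5},
    {"turn": [0, 0, 0], "slide": [0.25, 0.9, 0], "jaw": 5},
    {"turn": [0, 0, 0], "slide": [0.28, 1, 0], "jaw": 5},
  ],
)

```text
clock: 18.6
tcp_pos: [0.5242, 0.2697, 0.1774]
tcp_rot: [180.0, 0.0, -176.9]
contact_force: [0.9, 0.3, -1.2]
opening: 0.0124
grasp_force: 50.3
```

```bash
python3 - <<'E'
from h import *
go(.5233,.275,.128,182.5)
E
```

```text
t 18.6 pos [0.5242 0.2697 0.1774] rot [ 180.     0.  -176.9] open 12.4 F [ 0.9  0.3 -1.2] tip 0.0726
slide [0.006 0.054 0.494] turn [0.    0.    0.019]
```

Request:
jog_arm(
  commands=[
    {"turn": [0, 0, 0], "slide": [0.01, 0.03, 0.05], "jaw": 5},
    {"turn": [0, 0, 0.02], "slide": [0.01, 0.05, 0.15], "jaw": 5},
    {"turn": [0, 0, 0.02], "slide": [0.01, 0.05, 0.25], "jaw": 5},
    {"turn": [0, 0, 0.02], "slide": [0.01, 0.05, 0.35], "jaw": 5},
    {"turn": [0, 0, 0.02], "slide": [0.01, 0.05, 0.43], "jaw": 5},
    {"turn": [0, 0, 0.02], "slide": [0.01, 0.05, 0.48], "jaw": 5},
    {"turn": [0, 0, 0.02], "slide": [0.01, 0.05, 0.5], "jaw": 5},
    {"turn": [0, 0, 0.02], "slide": [0.01, 0.05, 0.5], "jaw": 5},
  ],
)

```text
clock: 19.4
tcp_pos: [0.5235, 0.2731, 0.1272]
tcp_rot: [-180.0, -0.0, -177.6]
contact_force: [-0.1, -0.3, -1.7]
opening: 0.0123
grasp_force: 50.3
```

```bash
python3 - <<'E'
from h import *
go(.5233,.275,.127,182.5)
p=bot.camera("side");cv2.imwrite("pics/s5.png",cv2.resize(p["pixels"][120:250,230:380,::-1],None,fx=4.5,fy=4.5,interpolation=cv2.INTER_CUBIC))
E
```

```text
t 19.4 pos [0.5235 0.2731 0.1272] rot [-180.    -0.  -177.6] open 12.3 F [-0.1 -0.3 -1.7] tip 0.0726
slide [0.001 0.019 0.002] turn [-0.    -0.    -0.002]
```

View pics/s5.png

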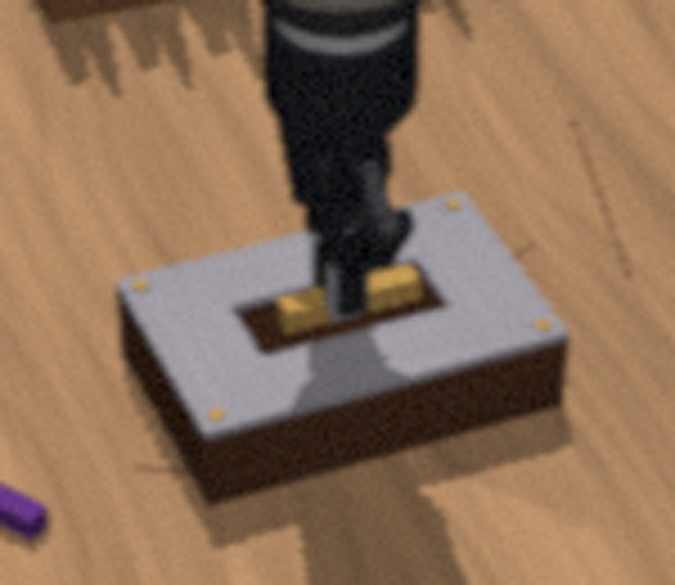

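The short bar (280–425, 265–330) sits over the slot, level and with a gap all round. I release it.

Request:
jog_arm(
  commands=[
    {"turn": [0, 0, 0], "slide": [0, 0.02, 0], "jaw": 40},
    {"turn": [0, 0, 0], "slide": [0, 0.02, 0], "jaw": 50},
    {"turn": [0, 0, 0], "slide": [0, 0.02, 0], "jaw": 50},
    {"turn": [0, 0, 0], "slide": [0, 0.02, 0], "jaw": 50},
    {"turn": [0, 0, 0], "slide": [0, 0.02, -0.1], "jaw": 50},
    {"turn": [0, 0, 0], "slide": [0, 0.02, -0.3], "jaw": 50},
    {"turn": [0, 0, 0], "slide": [0, 0.02, -0.5], "jaw": 50},
    {"turn": [0, 0, 0], "slide": [0, 0.02, -0.7], "jaw": 50},
  ],
)

```text
clock: 20.25
tcp_pos: [0.5234, 0.2752, 0.1989]
tcp_rot: [180.0, 0.0, -177.6]
contact_force: [0.7, 0.4, -0.2]
opening: 0.0502
grasp_force: 0.0
```

Request:
jog_arm(
  commands=[
    {"turn": [0, 0, 0], "slide": [0.1, 0, -0.1], "jaw": 50},
    {"turn": [0, 0, 0], "slide": [0.25, 0, -0.25], "jaw": 50},
    {"turn": [0, 0, 0], "slide": [0.4, 0, -0.4], "jaw": 50},
    {"turn": [0, 0, 0], "slide": [0.55, 0, -0.5], "jaw": 50},
    {"turn": [0, 0, 0], "slide": [0.7, 0, -0.5], "jaw": 50},
    {"turn": [0, 0, 0], "slide": [0.85, 0, -0.5], "jaw": 50},
    {"turn": [0, 0, 0], "slide": [0.95, 0, -0.5], "jaw": 50},
    {"turn": [0, 0, 0], "slide": [1, 0, -0.5], "jaw": 50},
  ],
)

```text
clock: 21.05
tcp_pos: [0.4222, 0.2709, 0.2475]
tcp_rot: [-180.0, -0.0, -177.5]
contact_force: [-0.3, -0.7, -0.1]
opening: 0.0501
grasp_force: 0.0
```

```bash
python3 - <<'E'
from h import *
p=bot.camera("side");a=cv2.resize(p["pixels"][150:250,240:370,::-1],(390,300));b=cv2.resize(p["pixels"][330:430,340:470,::-1],(390,300))
q=bot.camera("top");c=cv2.resize(q["pixels"][160:280,190:290,::-1],(390,300));d=cv2.resize(q["pixels"][160:280,445:545,::-1],(390,300))
cv2.imwrite("pics/e.png",np.vstack([np.hstack([a,b]),np.hstack([c,d])]))
s=bot.read_state();print(s["clock"],s["contact_force"],s["grasp_force"])
E
```

```text
21.15 [ 0.7514998   0.19469995 -0.24442192] 0.0
```

View pics/e.png

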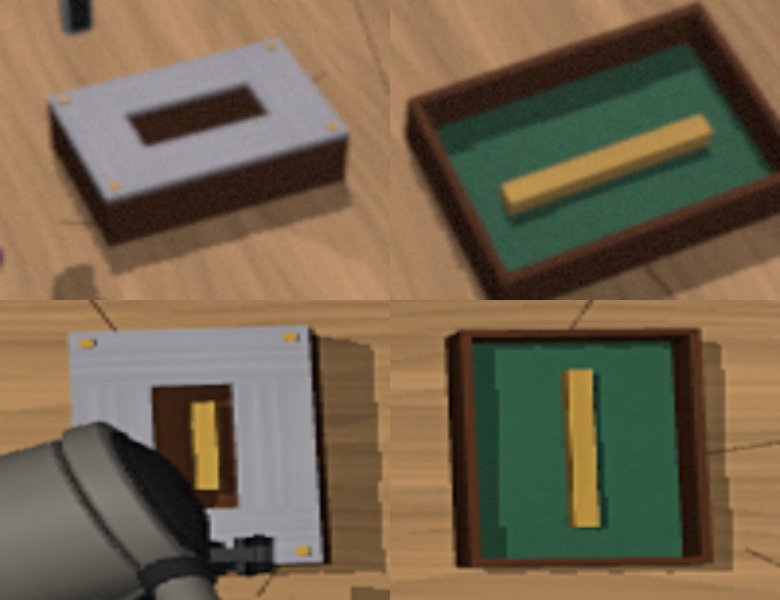

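The short bar lies flat on the box floor, seen through the slot (lower left, about (205,445)), and the long bar lies flat in the tray (lower right, about (582,448)). The arm is clear of everything.

```bash
python3 -c "from plant import bot; print(bot.finish_job())"
```

```text
the job is handed in; nothing more can be done
None
```

The job is handed in at about 21 s of the 56 s limit: the last pictures show the short bar flat in the gauge box and the long bar flat in the green tray, both released; no verdict came back.

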